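# Seat the vial carousel on the autosampler's square drive spindle

## Task

Pick the vial carousel up by its blue handle and fit it onto the autosampler's spindle: rest it lightly on the spindle, turn it slowly until the square socket finds the square spindle and drops, fully home and level on the metal seating disc, then let go. Be gentle with the sampler's drive, which must never take more than about 40 N, and leave the bottle, the jar and the vial rack where they are.

Things in the scene. Friction and masses are not known exactly. Their poses are not given: they have to be found in the camera images.
- handle (a point): Centre of the carousel's blue upright handle bar: 46 mm long (point x), 16 mm wide (point y: grip across this), 55 mm high, standing at the centre of the round top. This point is 57.5 mm above the carousel's underside, 27.5 mm above its round top, 27.5 mm below the handle's top. z is up.
- carousel: The loose vial carousel, standing on the bench: grey round rack 124 mm across, 30 mm high without handle, 0.2 to 0.33 kg, twelve vial caps (one red) 4 mm above its top on a 50 mm radius. Origin: centre of its underside; axes as the handle's. In the underside, at the centre, is a square socket 20 x 20 mm, 24 mm deep, sides along x and y.
- sampler: Fixed autosampler drive base: white box 250 (x) by 240 mm (y), flat top 80 mm above the bench; origin on the bench below the spindle axis; black front panel at its -x. On its top: a grey tower at the +x, +y corner (95 to 123 mm along x, 55 to 115 mm along y, 152 mm above the bench with its pin) and a blue plug 10 mm high at the +x, -y corner.
- seat (a point): Centre of the sampler's metal seating disc (100 mm across), 84 mm above the bench, on the spindle axis; axes as the sampler's. Carousel home: underside on the disc, handle point 57.5 mm above this point. Out of line it rests on the square's top: handle point 69.5 mm above this point; in line it drops the 12 mm.
- nose (a point): Top of the spindle, 22 mm above the disc, axes as the sampler's. Spindle: brass square 18 x 18 mm, 0 to 12 mm above the disc, then a round steel nose 19 mm across to 14 mm, tapering to 6 mm at 22 mm; it centres the socket with 0.5 mm play all round.
- key (a point): Middle of the brass square, 6 mm above the disc, axes as the sampler's, NOT as the square: its true angle is not given. Seen from above its sides stand 15 to 75 degrees counterclockwise of the sampler's x and y (four-fold alike; enters within about 4 degrees). It turns stiffly, about 0.13 N m: pressed under 8 N it stays put, pressed hard it may be dragged round.
- bottle: Clear bottle with blue cap, 68 mm across, 150 mm high, loose; origin at its underside. Leave alone.
- jar: Amber jar with white cap, 56 mm across, 70 mm high, loose; origin at its underside. Leave alone.
- vial_rack: Blue vial rack, 70 x 120 mm, 37 mm high with its vials, loose; origin at its underside. Leave alone.
Not all that is in view belongs to the job. Several things look just like the carousel: the one meant starts farthest to the robot's right.

How it is judged:
On the way, in this order (a step that is already met when the one before it is completed fails the run):
1. the carousel is lifted above the height of the sampler's seat, held by the fingers (height (world z) of handle above 0.145 m and contact force between the fingers and carousel above 0.5 N and z of handle in the frame of seat above 0.0625 m), for 0.2 s.
2. the carousel has dropped home over the spindle (z of handle in the frame of seat between 0.0535 and 0.0605 m and horizontal distance between handle and seat below 0.004 m and angle between handle's own z axis and vertical below 0.06 rad), for 0.2 s.
At the end, for the whole second after the job is handed in: The carousel sits fully home on the seating disc: handle point 53.5 to 60.5 mm above the seat, within 4 mm of the spindle axis, level within 0.06 rad, at rest and released (all of step 2 and linear speed of carousel below 0.01 m/s and contact force between the fingers and carousel below 0.1 N); the robot touches nothing.
It fails at once if the carousel presses on the sampler or its spindle with more than 40 N (contact force between carousel and sampler above 40 N).
It fails at once if the robot itself strikes the sampler (contact force between the arm and sampler above 40 N).
It fails at once if the bottle is pushed more than 30 mm or knocked over (distance of bottle from where it was at the start of the episode above 0.03 m or angle between bottle's own z axis and vertical above 0.3 rad).
It fails at once if the jar is pushed more than 30 mm or knocked over (distance of jar from where it was at the start of the episode above 0.03 m or angle between jar's own z axis and vertical above 0.3 rad).
It fails at once if the vial rack is pushed more than 30 mm or knocked over (distance of vial_rack from where it was at the start of the episode above 0.03 m or angle between vial_rack's own z axis and vertical above 0.3 rad).
It also fails if it takes over 67 s, if anything falls off the work surface, if the arm or the gripper's body presses on something with over 40 N, if the wrist force passes 120 N, or if a joint passes its speed limit or range.

## Robot

A 6-joint arm with a two-finger parallel gripper is mounted at the origin on the work surface. World frame = base frame: x ahead of the robot, y to its left, z up, the work surface at z = 0. Lengths are in m, angles in rad, forces in N, time in s.
With the tool pointing down it reaches from about 0.35 to 0.975 m from the base axis. Payload 4.9 kg.
Tool frame: the origin (TCP) lies midway between the tips of the shut fingers; the grasp point (between the pads) lies 19 mm behind it; z points along the fingers, y is the direction in which the jaws open and shut (so a half turn about z gives the same grasp; the last joint's range is limited). The gripper opens to 85 mm and grips with 20 to 120 N. Pads are 22 mm wide; open, the fingers measure 114 mm over their backs; the gripper's body (76 mm by 85 mm) begins 54 mm behind the grasp point. The pads swing forward as they close: fully open they stand 13 mm farther back than shut.
Start: joints at [-1.381, 0.053, 1.613, -0, 1.476, -0.119], TCP at [0.19, -0.595, 0.231] pointing down, gripper open.
Joint ranges: [-3.01, 3.01], [-1.01, 2.22], [0.06, 2.58], [-1.02, 4.17], [0.09, 2.62], [-3.14, 3.14]. Speed limits (rad/s): [2.57, 2.57, 3.14, 3.14, 3.14, 3.14].

## Interface

Orientations are given as a unit quaternion [w, x, y, z].
In Python, from plant import state, grab_frame, camera_params, job_done, boxes_of gives the robot as it stands.
- The arm moves only by the tool step_arm, never from a script. Its argument "steps" is a list of rows, each a list of 4 numbers: the shift along the tool's x, y, z in mm, then the turn about the tool's z in degrees. A call has 1 to 8 rows; each row shifts and turns the pose as measured when the row begins, along the tool's axes as they then stand; what a row does not reach is not made up. A row lasts 1/10 s, in which the tool goes at most 50 mm and 8.59 degrees, less where a joint would pass 70% of its speed; a pose out of reach is approached as far as the arm can. A call is refused whole if a number of a shift passes 50 or a number of a turn 8.59, either way. A call with a gripper value outside its range is refused whole. "claw" is the opening in per cent of the stroke, from 0 (shut) to 100 (fully open), set as the call begins (left out, the last holds). The fingers move at their own pace and stop on an object; the grip force is fixed at half the most. Time passes only in rows, so rows that do not move let the fingers close. It gives the time, the measured TCP pose, the force and the opening at its end, in the units of the state.
- state(): the state, without advancing time (a new reading comes with each control period).
- grab_frame(name): name is "side" or "top"; returns (picture, depth): 480x640x3 uint8, red, green, blue; 480x640 float32, m along the optical axis (not along the pixel's ray), 0 where there is no reading.
- camera_params(name): a dict with "mtx" (3x3 intrinsics, pixels), "extrinsics" (4x4, takes a point from camera to world coordinates). Camera axes: x right, y down, z forward; pixel columns grow to the right and rows downward; lengths in m; the calibration is good to about 2 mm. A picture is of the moment at which its call begins. camera_params takes no time and is no camera call.
- job_done(): hands the job in, once; it reports no verdict.
Trained networks look in the newest picture that a camera, given by its name, has taken for a name from the list of things; names that differ only in an ending like _2 or _b are one class to them, and where a whole thing is asked for, a point or a joint stands for the part that bears it (a point fixed in the world has none). Each returns a list of dicts, best first, with "p" (0 to 1); they miss things now and then, are a little off and sometimes report something else, mostly with a low value. They report only what shows in the picture. A call takes as long as a camera call. They do not tell look-alikes from the thing itself.
- boxes_of(camera, label): "box" ([left, top, width, height] in pixels, round what is visible of it).
The state is a dict: "time": time; "joint_pos": joint angles; "joint_vel": joint speeds; "joint_efforts": joint torques, N m; "tool_pos": TCP position; "tool_rot": TCP orientation; "contact_force": force on the tool from outside, world axes, zero at the start; "ft_torque": the same for the moment, N m; "gripper_width": opening from 0.0 (shut) to 1.0 (fully open).
Only numpy, scipy, OpenCV 4.12 (cv2) and the standard library are available. Lean on these libraries where they do the work, as an engineer would, in place of code of your own. Each camera call takes 0.05 s, during which the arm holds its last target. There are 200 camera calls.

## Working session

There is one attempt and no reset: what is moved stays moved. The work goes in short steps, Python scripts to look and compute and a tool call to move; the robot and the scene stay as the last step left them, time stands still between calls to the robot, and variables do not carry over. Pictures are saved under pics/ and viewed, about 8 in all and at most 12, crops included, and the job is handed in when it is done.

Besides the shell and the picture viewer there is one more tool, called after "Call:" as a command line: name --pt "numbers of a row" for each row, then --argument value for the rest. step_arm: Moves the arm, as the interface text tells. Its arguments: {"type":"object","properties":{"steps":{"type":"array"},"claw":{"type":"number"}},"required":["steps"]}

```bash
mkdir -p pics; ls; cat > h.py <<'E'
import numpy as np,cv2
from plant import *
def cloud(n,d):
    c=camera_params(n);K=np.array(c["mtx"]);T=np.array(c["extrinsics"])
    v,u=np.mgrid[:480,:640]
    P=np.stack([(u-K[0,2])/K[0,0]*d,(v-K[1,2])/K[1,1]*d,d],-1)
    W=P@T[:3,:3].T+T[:3,3]; W[d==0]=np.nan
    return W
def shot(n,name=None):
    p,d=grab_frame(n)
    if name: cv2.imwrite(f"pics/{name}.png",cv2.cvtColor(p,cv2.COLOR_RGB2BGR))
    return p,cloud(n,d)
E
python3 - <<'E'
from h import *
for n in("top","side"):
    p,W=shot(n,n+"0"); np.save(n+"W.npy",W)
    for l in("carousel","handle","sampler","key","bottle","jar","vial_rack"):
        for r in boxes_of(n,l)[:5]:
            b=r["box"];u,v=int(b[0]+b[2]/2),int(b[1]+b[3]/2)
            print(n,l,round(r["p"],2),np.round(b),np.round(W[v,u],3))
print(state())
E
```

```text
pics
top carousel 0.97 [360. 343.  59.  59.] [ 0.285 -0.175  0.065]
top carousel 0.76 [415. 223.  58.  57.] [ 0.557 -0.266  0.045]
top carousel 0.57 [338. 190.  54.  53.] [ 0.613 -0.083  0.041]
top carousel 0.56 [286. 132.  50.  54.] [0.729 0.055 0.046]
top handle 0.97 [412. 224.  62.  56.] [ 0.56  -0.266  0.034]
top handle 0.71 [340. 284.  23.  26.] [ 0.427 -0.077  0.068]
top handle 0.66 [341. 188.  54.  58.] [ 0.613 -0.092  0.046]
top handle 0.6 [280. 134.  60.  51.] [0.729 0.055 0.041]
top handle 0.56 [361. 340.  60.  59.] [ 0.291 -0.174  0.087]
top sampler 0.89 [174. 180. 127. 132.] [0.497 0.173 0.102]
top key 0.95 [174. 179. 122. 132.] [0.498 0.177 0.109]
top bottle 0.96 [366. 129.  29.  42.] [ 0.745 -0.094  0.114]
top jar 0.98 [342. 286.  24.  24.] [ 0.425 -0.084  0.072]
top vial_rack 0.55 [425. 164.  55.  38.] [ 0.724 -0.272  0.027]
side carousel 0.86 [179. 261.  61.  58.] [0.732 0.074 0.028]
side carousel 0.77 [428. 218.  63.  56.] [ 0.291 -0.165  0.029]
side carousel 0.74 [316. 164.  54.  51.] [ 0.561 -0.257  0.031]
side carousel 0.65 [264. 220.  60.  57.] [ 0.61  -0.06   0.
[... 695 characters left out ...]
t_pos': array([-1.38099313e+00,  5.26607148e-02,  1.61282341e+00, -1.42638849e-05,
        1.47596271e+00, -1.19019418e-01]), 'joint_vel': array([-7.15131679e-04, -6.26477386e-04, -1.52762599e-04, -1.86159547e-04,
        8.23811613e-05,  4.45415643e-04]), 'joint_efforts': array([-1.43923215e-03, -3.93639207e+01, -3.70444608e+01, -2.56750245e-04,
        5.16954860e-04, -1.34634746e-05]), 'tool_pos': array([ 0.18995036, -0.5954613 ,  0.23137376]), 'tool_rot': array([ 7.31145737e-05,  9.88102135e-01,  1.53799106e-01, -4.51565039e-06]), 'contact_force': array([0.18158408, 0.80847766, 0.50622741]), 'ft_torque': array([-0.06995642, -0.0151596 , -0.02712336]), 'gripper_width': 0.9985905001025929}
```

```bash
python3 - <<'E'
import cv2,numpy as np
t=cv2.imread("pics/top0.png");s=cv2.imread("pics/side0.png")
cv2.imwrite("pics/m1.png",t)
a=cv2.resize(t[205:300,395:490],(400,400),interpolation=cv2.INTER_CUBIC)
b=cv2.resize(t[175:315,170:310],(400,400),interpolation=cv2.INTER_CUBIC)
cv2.imwrite("pics/m2.png",np.hstack([a,b]))
E
```

```text
(no output)
```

View pics/top0.png

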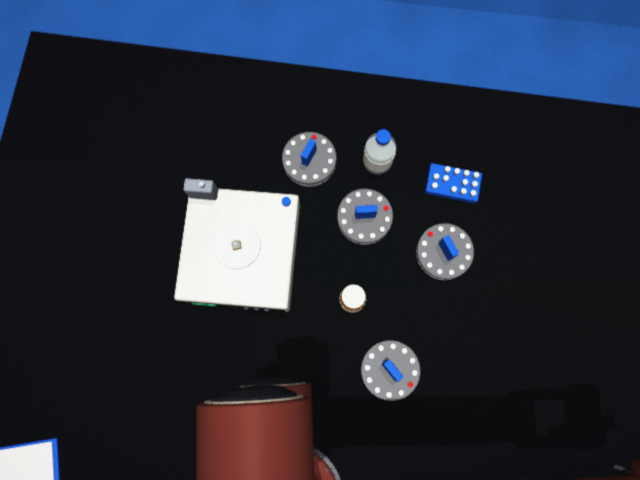

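View pics/m2.png

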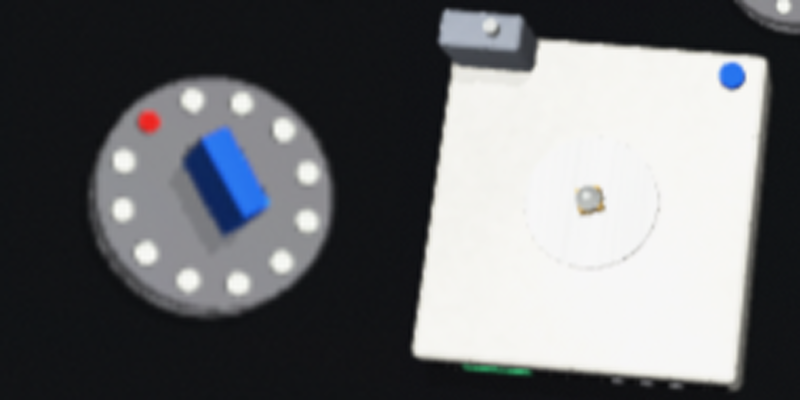

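View pics/side0.png

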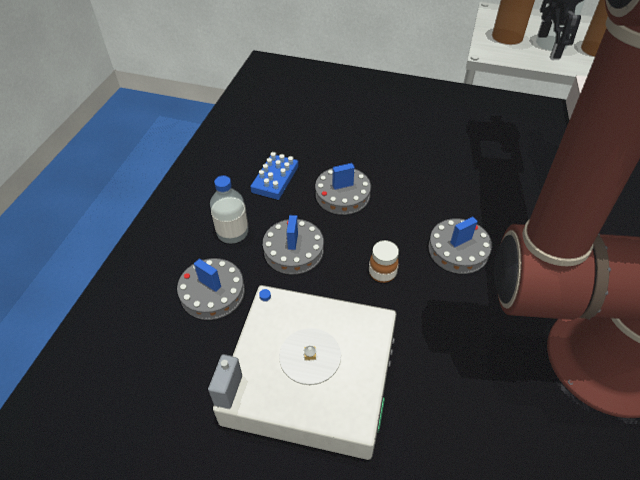

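The top view shows the target carousel at about (445,251), the handle leaning up-left with the red cap at (431,234). The spindle is at (237,245) on the disc. Now for precise numbers.

```bash
cat >> h.py <<'E'
def plane(n,uv,z):
    c=camera_params(n);K=np.array(c["mtx"]);T=np.array(c["extrinsics"])
    uv=np.asarray(uv,float).reshape(-1,2)
    r=np.c_[(uv-[K[0,2],K[1,2]])/[K[0,0],K[1,1]],np.ones(len(uv))]@T[:3,:3].T
    return T[:3,3]+r*((z-T[2,3])/r[:,2])[:,None]
def proj(n,X):
    c=camera_params(n);K=np.array(c["mtx"]);T=np.linalg.inv(c["extrinsics"])
    p=(np.atleast_2d(X)@T[:3,:3].T+T[:3,3])@K.T
    return p[:,:2]/p[:,2:]
def rect(P):
    (c,s,a)=cv2.minAreaRect((P[:,:2]*1000).astype(np.float32)); return np.round(c,1),np.round(s,1),round(a,1)
E
python3 - <<'E'
from h import *
for n,box in(("top",(420,225,470,278)),("side",(316,160,372,212))):
    im=cv2.cvtColor(cv2.imread(f"pics/{n}0.png"),cv2.COLOR_BGR2RGB); W=np.load(n+"W.npy")
    l,t,r,b=box; M=np.zeros((480,640),bool);M[t:b,l:r]=1
    I=im.astype(int)
    blue=M&(I[...,2]>I[...,0]+60)
    print(n,"cam",np.round(camera_params(n)["extrinsics"][:3,3],2) if isinstance(camera_params(n)["extrinsics"],np.ndarray) else "")
    br=blue&(I[...,2]>190)
    v,u=np.nonzero(br);print(" bluebright",len(u),rect(plane(n,np.c_[u,v],.085)), "zmed",np.nanmedian(W[br][:,2]))
    P=W[blue];P=P[P[:,2]>.075];print(" depth top",len(P),P.mean(0).round(4),rect(P) if len(P)>3 else'')
    # caps
    cap=M&(I.min(-1)>190);k,_,st,ce=cv2.connectedComponentsWithStats(cap.astype(np.uint8))
    ce=[c for c,s in zip(ce[1:],st[1:]) if s[4]>4]
    red=M&(I[...,0]>I[...,2]+80);v,u=np.nonzero(red);
    if len(u): ce.append([u.mean(),v.mean()])
    Q=plane(n,ce,.034); (c,ax,a)=cv2.fitEllipse((Q[:,:2]*1000).astype(np.float32)); print(" caps",len(ce),np.round(c,1),np.round(ax,1))
    # sampler
    S=(174,180,300,312) if n=="top" else (206,285,396,462)
    l,t,r,b=S;M[:]=0;M[t:b,l:r]=1
    top=M&(W[...,2]>.065)&(W[...,2]<.1)&(I.min(-1)>150)
    v,u=np.nonzero(top);print(" boxtop",rect(plane(n,np.c_[u,v],.08)),"z",np.nanmedian(W[top][:,2]))
E
python3 - <<'E'
import cv2,numpy as np
a=cv2.imread("pics/top0.png")[233:257,225:249];b=cv2.imread("pics/side0.png")[339:363,298:322]
cv2.imwrite("pics/sp.png",np.hstack([cv2.resize(x,(400,400),interpolation=cv2.INTER_CUBIC) for x in(a,b)]))
E
```

```text
top cam [ 0.29 -0.05  1.25]
 bluebright 148 (array([ 562.8, -271.5]), array([45.4, 14.8]), 34.3) zmed 0.08525797701825577
 depth top 177 [ 0.5625 -0.2705  0.0844] (array([ 563. , -270.7]), array([44.6, 17.4]), 31.9)
 caps 12 [ 563.  -271.7] [ 99.4 100.3]
 boxtop (array([499.6, 177.2]), array([248.3, 237.4]), 3.2) z 0.0795510990668955
side cam [0.36 0.57 0.86]
 bluebright 84 (array([ 562.9, -268.3]), array([42.1, 13.4]), 36.2) zmed 0.08505766656327818
 depth top 162 [ 0.5617 -0.2658  0.0831] (array([ 562.9, -267.8]), array([46.4, 20.4]), 36.0)
 caps 10 [ 563.3 -269.9] [ 99.5 101.2]
 boxtop (array([499.7, 182.5]), array([247.1, 237.9]), 3.2) z 0.08027096701068054
```

View pics/sp.png

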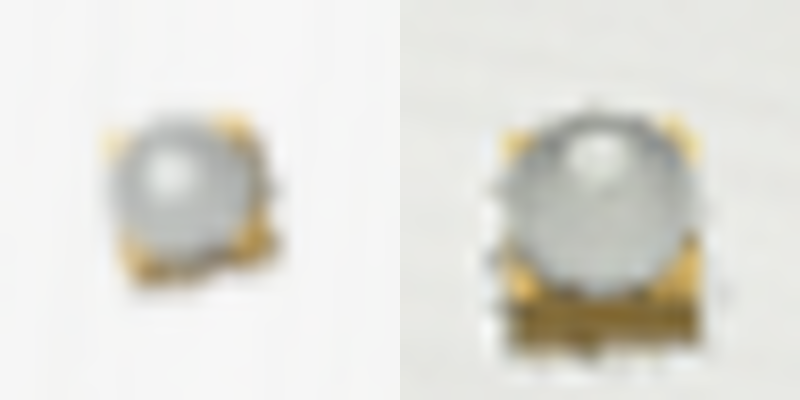

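```bash
python3 - <<'E'
from h import *
s=24/400
pk={"top":(225,233,[(108,133),(232,112),(268,245),(132,278)]),"side":(298,339,[(108,135),(288,125),(300,250),(108,275)])}
for n,(u0,v0,c) in pk.items():
    uv=np.array(c)*s+[u0-.5,v0-.5]
    P=plane(n,uv,.096)[:,:2]*1000
    print(n,P.round(1).tolist(),"mean",P.mean(0).round(1))
    d=np.roll(P,-1,0)-P;print(" len",np.linalg.norm(d,axis=1).round(1),"ang",(np.degrees(np.arctan2(d[:,1],d[:,0]))%90).round(1))
    # exact segmentation of yellow
    im=cv2.cvtColor(cv2.imread(f"pics/{n}0.png"),cv2.COLOR_BGR2RGB).astype(int)
    m=np.zeros((480,640),bool);m[v0:v0+24,u0:u0+24]=1
    m&=(im.min(-1)<205)
    v,u=np.nonzero(m);print(" dark",len(u),rect(plane(n,np.c_[u,v],.096)))
    # box edges: corners
    W=np.load(n+"W.npy");S=(174,180,300,312) if n=="top" else (206,285,396,462)
    l,t,r,b=S;M=np.zeros((480,640),bool);M[t:b,l:r]=1
    M&=(W[...,2]>.070)&(W[...,2]<.092)
    v,u=np.nonzero(M);X=plane(n,np.c_[u,v],.08)
    print(" box",rect(X)); q=np.percentile(X,[.5,99.5],axis=0);
    a=np.radians(3.2);R=np.array([[np.cos(a),np.sin(a)],[-np.sin(a),np.cos(a)]])
    Y=X[:,:2]@R.T*1000;lo=Y.min(0);hi=Y.max(0)
    c=(lo+hi)/2;print(" ext",(hi-lo).round(1),"ctr",(R.T@c).round(1))
    # tip highlight
st=state();from scipy.spatial.transform import Rotation as Ro
q=st["tool_rot"];R=Ro.from_quat([q[1],q[2],q[3],q[0]]).as_matrix();print(R.round(3))
E
```

```text
top [[506.4, 188.8], [511.2, 173.8], [494.9, 166.4], [488.4, 182.6]] mean [500.2 177.9]
 len [15.8 17.9 17.5 19. ] ang [17.8 24.5 22.  19.2]
 dark 86 (array([498.8, 176.2]), array([21.3, 20. ]), 17.0)
 box (array([499.6, 177.2]), array([250., 239.]), 3.2)
 ext [249.9 239. ] ctr [499.6 177.2]
side [[511.4, 175.1], [495.0, 169.3], [490.0, 181.8], [506.9, 189.4]] mean [500.8 178.9]
 len [17.4 13.5 18.5 15. ] ang [19.5 21.6 24.2 17.5]
 dark 175 (array([500.3, 183.1]), array([20.3, 27.1]), 20.9)
 box (array([499. , 184.1]), array([249. , 241.3]), 3.2)
 ext [249.  241.3] ctr [499.  184.1]
[[ 0.953  0.304  0.   ]
 [ 0.304 -0.953 -0.   ]
 [-0.     0.    -1.   ]]
```

Spindle is about (0.500, 0.1775), with the square at about 21° in world (mod 90). The handle is at (0.563, -0.271), long axis about 34°. I'll turn the tool about 16.6° and approach.

Call:
step_arm --pt "0 0 0 -8.3" --pt "0 0 0 -8.3" --pt "45 -5 0 0" --pt "45 -5 0 0" --pt "45 -5 0 0" --pt "45 -5 0 0" --pt "45 -5 0 0" --pt "45 -5 0 0" --claw 100

```text
time: 1.6
tool_pos: [0.3968, -0.4148, 0.2315]
tool_rot: [0.001, 0.955, 0.295, -0.0]
contact_force: [0.9, -0.8, -0.7]
gripper_width: 1.002
```

```bash
cat >> h.py <<'E'
def go(x,y,z,ang=None):
    from scipy.spatial.transform import Rotation as Ro
    s=state();q=s["tool_rot"];R=Ro.from_quat([q[1],q[2],q[3],q[0]]).as_matrix()
    d=(R.T@(np.array([x,y,z])-s["tool_pos"]))*1000
    a=np.degrees(np.arctan2(R[1,0],R[0,0]))
    print("t",round(s["time"],2),"tcp",s["tool_pos"].round(4),"xang",round(a,2),"tilt",R[:,2].round(4),"shift",d.round(1),"turn",None if ang is None else round(a-ang,2),"F",s["contact_force"].round(2),"T",s["ft_torque"].round(3),"g",round(s["gripper_width"],3))
E
python3 - <<'E'
from h import *
go(.563,-.271,.231,34.3)
p,W=shot("top","t1");  # caps phase
im=p.astype(int);M=np.zeros((480,640),bool);M[225:278,420:470]=1
cap=M&(im.min(-1)>180);k,_,st,ce=cv2.connectedComponentsWithStats(cap.astype(np.uint8))
Q=plane("top",[c for c,s in zip(ce[1:],st[1:]) if s[4]>4],.034)[:,:2]-[.563,-.2716]
a=np.degrees(np.arctan2(Q[:,1],Q[:,0]));print(len(a),np.sort(a%30).round(1))
E
```

```text
t 1.6 tcp [ 0.3968 -0.4148  0.2315] xang 34.37 tilt [ 4.e-04 -3.e-03 -1.e+00] shift [ 2.184e+02 -2.490e+01  2.000e-01] turn 0.07 F [ 0.9  -0.84 -0.67] T [ 0.005 -0.028 -0.039] g 1.002
11 [18.6 19.  19.  19.1 19.2 19.3 19.3 19.3 19.6 19.6 19.7]
```

Call:
step_arm --pt "45 -5 0 0" --pt "45 -5 0 0" --pt "45 -5 0 0" --pt "45 -5 0 0" --pt "35 -4 0 0" --pt "0 0 0 0" --pt "0 0 0 0"

```text
time: 2.35
tool_pos: [0.5691, -0.2633, 0.233]
tool_rot: [0.002, 0.954, 0.3, 0.002]
contact_force: [-0.9, -0.2, -0.1]
gripper_width: 1.002
```

```bash
python3 - <<'E'
from h import *
go(.563,-.271,.044,34.2)
E
```

```text
t 2.35 tcp [ 0.5691 -0.2633  0.233 ] xang 34.96 tilt [ 0.0057 -0.0015 -1.    ] shift [-10.1   2.  189. ] turn 0.76 F [-0.93 -0.22 -0.15] T [ 0.022  0.002 -0.025] g 1.002
```

Call:
step_arm --pt "-10 2 0 0.7" --pt "0 0 40 0" --pt "0 0 40 0" --pt "0 0 40 0" --pt "0 0 25 0" --pt "0 0 0 0" --pt "0 0 0 0"

```text
time: 3.05
tool_pos: [0.5562, -0.2833, 0.0878]
tool_rot: [0.005, 0.958, 0.287, 0.003]
contact_force: [-0.0, -1.0, 0.4]
gripper_width: 0.998
```

```bash
python3 - <<'E'
from h import *
go(.563,-.271,.044,34.2)
p,W=shot("side","s2")
cv2.imwrite("pics/s2c.png",cv2.cvtColor(cv2.resize(p[90:230,260:440],(720,560)),cv2.COLOR_RGB2BGR))
E
```

```text
t 3.05 tcp [ 0.5562 -0.2833  0.0878] xang 33.37 tilt [ 0.0092 -0.0083 -0.9999] shift [12.3 -7.1 43.8] turn -0.83 F [-0.03 -1.01  0.39] T [ 0.    -0.019  0.02 ] g 0.998
```

View pics/s2c.png

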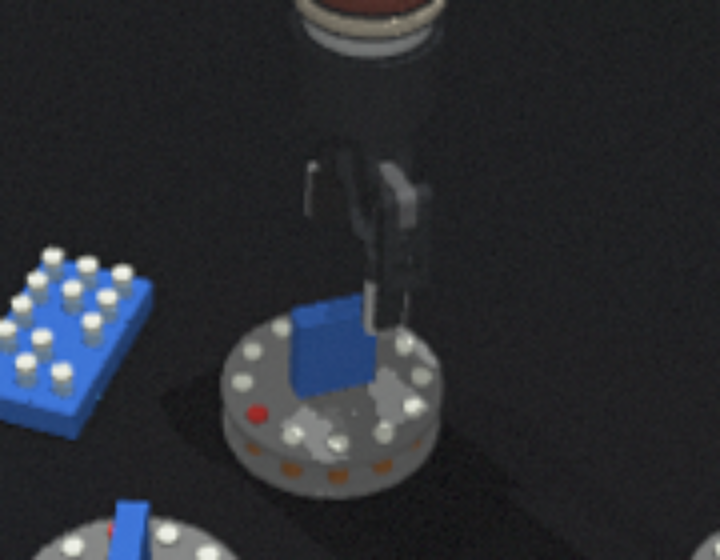

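The fingers straddle the handle but sit about 12 mm short along its length. Correct that before going down.

Call:
step_arm --pt "6 -3.5 0 -0.4" --pt "6 -3.5 0 -0.4" --pt "0 0 0 0" --pt "0 0 0 0" --pt "0 0 0 0"

```text
time: 3.6
tool_pos: [0.5663, -0.2723, 0.0958]
tool_rot: [0.01, 0.956, 0.294, 0.007]
contact_force: [0.3, -0.2, -0.4]
gripper_width: 0.998
```

```bash
python3 - <<'E'
from h import *
go(.563,-.271,.044,34.2)
E
```

```text
t 3.6 tcp [ 0.5663 -0.2723  0.0958] xang 34.24 tilt [ 0.0193 -0.0149 -0.9997] shift [-2.4 -4.1 51.7] turn 0.04 F [ 0.34 -0.21 -0.37] T [-0.032  0.023 -0.028] g 0.998
```

Call:
step_arm --pt "0 0 0 0" --pt "0 0 0 0" --pt "0 0 0 0"

```text
time: 3.9
tool_pos: [0.5666, -0.2723, 0.0962]
tool_rot: [0.01, 0.956, 0.294, 0.007]
contact_force: [0.4, 0.1, -0.2]
gripper_width: 1.001
```

```bash
python3 - <<'E'
from h import *
go(.563,-.271,.044,34.2)
print(state()["joint_vel"].round(4))
E
```

```text
t 3.9 tcp [ 0.5666 -0.2723  0.0962] xang 34.25 tilt [ 0.0198 -0.0154 -0.9997] shift [-2.7 -4.4 52.1] turn 0.05 F [ 0.41  0.13 -0.2 ] T [0.017 0.001 0.011] g 1.001
[-0.0014  0.0015  0.0003 -0.0005 -0.0008 -0.0014]
```

Call:
step_arm --pt "-1 -2 2 0" --pt "-1 -2 6 0" --pt "0 0 10 0" --pt "0 0 10 0" --pt "0 0 6 0" --pt "0 0 4 0" --pt "0 0 2 0" --pt "0 0 1 0"

```text
time: 4.7
tool_pos: [0.5618, -0.27, 0.0493]
tool_rot: [0.009, 0.956, 0.294, 0.006]
contact_force: [0.1, -0.3, -0.3]
gripper_width: 0.999
```

```bash
python3 - <<'E'
from h import *
go(.563,-.271,.044,34.2)
print(state()["joint_vel"].round(4))
E
```

```text
t 4.7 tcp [ 0.5618 -0.27    0.0493] xang 34.23 tilt [ 0.0166 -0.0134 -0.9998] shift [0.4 1.3 5.3] turn 0.03 F [ 0.1  -0.27 -0.33] T [ 0.035 -0.021 -0.02 ] g 0.999
[ 0.0012  0.019   0.0019 -0.0015 -0.0215 -0.0015]
```

Call:
step_arm --pt "0 0.5 2 0" --pt "0 0.5 2 0" --pt "0 0 1 0" --pt "0 0 0 0" --pt "0 0 0 0"

```text
time: 5.2
tool_pos: [0.5633, -0.2715, 0.0449]
tool_rot: [0.01, 0.956, 0.294, 0.007]
contact_force: [0.0, 0.0, -0.5]
gripper_width: 0.999
```

Call:
step_arm --pt "0 0 0 0" --pt "0 0 0 0" --pt "0 0 0 0" --pt "0 0 0 0" --pt "0 0 0 0" --pt "0 0 0 0" --pt "0 0 0 0" --pt "0 0 0 0" --claw 0

```text
time: 6.0
tool_pos: [0.5634, -0.2712, 0.0464]
tool_rot: [0.009, 0.956, 0.294, 0.007]
contact_force: [-0.3, 0.5, 0.3]
gripper_width: 0.179
```

```bash
python3 - <<'E'
from h import *
go(.563,-.271,.044,34.2)
E
```

```text
t 6.0 tcp [ 0.5634 -0.2712  0.0464] xang 34.23 tilt [ 0.0178 -0.0133 -0.9998] shift [-0.3 -0.4  2.3] turn 0.03 F [-0.25  0.49  0.28] T [0.201 0.176 0.013] g 0.179
```

Call:
step_arm --pt "0 0 -4 0" --pt "0 0 -10 0" --pt "0 0 -20 0" --pt "0 0 -28 0" --pt "0 0 -28 0" --pt "0 0 -22 0" --pt "0 0 -12 0" --pt "0 0 -6 0"

```text
time: 6.8
tool_pos: [0.5578, -0.2676, 0.1774]
tool_rot: [0.006, 0.956, 0.294, 0.003]
contact_force: [0.4, 0.3, -3.0]
gripper_width: 0.182
```

Call:
step_arm --pt "0 0 -3 0" --pt "0 0 -1 0" --pt "0 0 0 0" --pt "0 0 0 0"

```text
time: 7.2
tool_pos: [0.5567, -0.267, 0.1791]
tool_rot: [0.004, 0.956, 0.294, 0.002]
contact_force: [-0.5, -0.4, -3.1]
gripper_width: 0.178
```

```bash
python3 - <<'E'
from h import *
go(.5,.13,.185,21)
E
```

```text
t 7.2 tcp [ 0.5567 -0.267   0.1791] xang 34.22 tilt [ 0.0068 -0.0071 -1.    ] shift [ 176.4 -360.1   -9.1] turn 13.22 F [-0.45 -0.35 -3.11] T [-0.026 -0.029 -0.006] g 0.178
```

Call:
step_arm --pt "4 -8 0 0" --pt "8 -16 -2 0" --pt "13 -27 -2 0" --pt "16 -32 -2 0" --pt "16 -32 -1 0" --pt "16 -32 0 0" --pt "16 -32 0 0" --pt "16 -32 0 0"

```text
time: 8.0
tool_pos: [0.5199, -0.0204, 0.1816]
tool_rot: [0.001, 0.956, 0.292, 0.001]
contact_force: [0.4, 0.1, -2.4]
gripper_width: 0.175
```

```bash
python3 - <<'E'
from h import *
go(.5,.13,.185,21)
E
```

```text
t 8.0 tcp [ 0.5199 -0.0204  0.1816] xang 33.95 tilt [ 0.0019 -0.0017 -1.    ] shift [  67.4 -135.9   -3.7] turn 12.95 F [ 0.44  0.15 -2.45] T [ 0.049 -0.042 -0.014] g 0.175
```

Call:
step_arm --pt "15 -28 0 0" --pt "15 -28 0 0" --pt "14 -26 0 0" --pt "12 -22 -1 0" --pt "9 -17 -1 0" --pt "7 -12 -1 0" --pt "4 -8 0 0" --pt "2 -4 0 0"

```text
time: 8.8
tool_pos: [0.4922, 0.1624, 0.1835]
tool_rot: [-0.001, 0.955, 0.298, -0.0]
contact_force: [0.2, 0.1, -2.5]
gripper_width: 0.176
```

Call:
step_arm --pt "1 -2 0 0" --pt "0 -1 0 0" --pt "0 0 0 0" --pt "0 0 0 0" --pt "0 0 0 0"

```text
time: 9.3
tool_pos: [0.4907, 0.1646, 0.183]
tool_rot: [-0.001, 0.955, 0.297, -0.001]
contact_force: [0.1, 0.3, -2.9]
gripper_width: 0.178
```

```bash
cat > m.py <<'E'
from h import *
# carousel centre by caps, top camera; z = cap plane
def car(z,n="top",name=None,ctr=None):
    p,W=shot(n,name);im=p.astype(int)
    red=(im[...,0]>im[...,2]+80)
    uv=proj(n,[[*ctr,z]])[0].astype(int);M=np.zeros((480,640),bool);M[max(uv[1]-45,0):uv[1]+45,uv[0]-45:uv[0]+45]=1
    Wz=W[...,2];h=M&(abs(Wz-z)<.012)
    cap=h&(im.min(-1)>165)
    k,_,st,ce=cv2.connectedComponentsWithStats(cap.astype(np.uint8))
    ce=np.array([c for c,s in zip(ce[1:],st[1:]) if 6<s[4]<80])
    Q=plane(n,ce,z)[:,:2]*1000
    from scipy.optimize import least_squares
    r=least_squares(lambda c:np.hypot(*(Q-c).T)-50,np.array(ctr)*1000,loss="soft_l1")
    a=np.degrees(np.arctan2(*(Q-r.x).T[::-1]));res=np.hypot(*(Q-r.x).T)-50
    print(n,len(Q),"ctr",r.x.round(1),"res",res.round(1),"phase+15",((a+15)%30).round(1))
E
python3 - <<'E'
from m import *
go(.5,.1775,.185,21)
s=state()["tool_pos"];z=s[2]-.0464+.034
car(z,"top","t3",s[:2]);car(z,"side","s3",s[:2])
a=cv2.imread("pics/t3.png")[150:330,140:340];b=cv2.imread("pics/s3.png")[220:470,190:420]
cv2.imwrite("pics/m3.png",np.hstack([cv2.resize(a,(400,400)),cv2.resize(b,(400,400))]))
E
```

```text
t 9.3 tcp [0.4907 0.1646 0.183 ] xang 34.59 tilt [-0.0019  0.0016 -1.    ] shift [15.  -5.3 -2. ] turn 13.59 F [ 0.08  0.3  -2.94] T [-0.003  0.008  0.013] g 0.178
top 0 ctr [490.7 164.6] res [] phase+15 []
side 9 ctr [490.5 164.9] res [ 1.4 -0.1  0.3 -0.  -0.   0.2 -0.7  0.1  2.4] phase+15 [0.8 5.2 5.8 5.2 5.5 4.6 5.6 4.2 2.4]
```

View pics/m3.png

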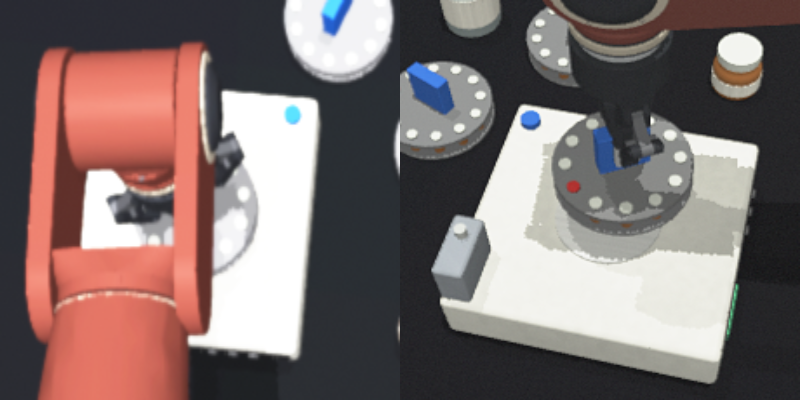

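The side camera puts the carousel at (0.4905, 0.1649), which matches the TCP. The carousel is level above the sampler, about 16 mm short of the axis. I'll shift it and pre-turn to about 29°, 8° off the square, before resting it on the spindle.

Call:
step_arm --pt "3 -1 0 0" --pt "5 -2 0 0" --pt "4 -2 0 0" --pt "2 -0.5 0 0" --pt "1 0 0 1" --pt "0 0 0 2" --pt "0 0 0 2" --pt "0 0 0 0.8"

```text
time: 10.2
tool_pos: [0.5013, 0.1792, 0.1829]
tool_rot: [-0.001, 0.969, 0.246, -0.001]
contact_force: [-0.4, -0.0, -2.4]
gripper_width: 0.18
```

Call:
step_arm --pt "0 0 0 0" --pt "0 0 0 0"

```text
time: 10.4
tool_pos: [0.5013, 0.1792, 0.1829]
tool_rot: [-0.001, 0.969, 0.246, -0.001]
contact_force: [-0.3, -0.3, -3.0]
gripper_width: 0.18
```

```bash
python3 - <<'E'
from m import *
go(.5003,.178,.150,21)
E
```

```text
t 10.4 tcp [0.5013 0.1792 0.1829] xang 28.45 tilt [-0.0021  0.0015 -1.    ] shift [-1.4  0.7 32.9] turn 7.45 F [-0.26 -0.32 -2.96] T [0.004 0.025 0.02 ] g 0.18
```

Call:
step_arm --pt "-0.5 0.3 3 0" --pt "-0.5 0.3 6 0" --pt "-0.4 0 8 0" --pt "0 0 6 0" --pt "0 0 3 0" --pt "0 0 2 0" --pt "0 0 1 0" --pt "0 0 0 0"

```text
time: 11.2
tool_pos: [0.4994, 0.1777, 0.1501]
tool_rot: [-0.001, 0.969, 0.246, -0.002]
contact_force: [0.3, 0.2, -2.3]
gripper_width: 0.179
```

```bash
python3 - <<'E'
from m import *
go(.5003,.178,.1424,21)
s=state()["tool_pos"];car(s[2]-.0464+.034,"side","s4",s[:2])
E
```

```text
t 11.2 tcp [0.4994 0.1777 0.1501] xang 28.47 tilt [-0.0041  0.0011 -1.    ] shift [0.9 0.2 7.7] turn 7.47 F [ 0.26  0.23 -2.29] T [-0.011 -0.047  0.015] g 0.179
side 10 ctr [499.3 178.2] res [ 0.2  0.4 -0.1  0.8  0.1 -0.6 -0.8 -0.3  0.6  2.8] phase+15 [ 0.2 29.3 28.5 30.  28.4 29.5 30.  27.8 27.1 26.7]
```

Call:
step_arm --pt "0.4 0 1.5 0" --pt "0.3 0 1.5 0" --pt "0 0 1.5 0" --pt "0 0 1 0" --pt "0 0 0.5 0"

```text
time: 11.75
tool_pos: [0.5009, 0.1783, 0.1449]
tool_rot: [-0.001, 0.969, 0.246, -0.001]
contact_force: [0.3, 0.7, -2.6]
gripper_width: 0.176
```

Call:
step_arm --pt "0 0 0.5 0" --pt "0 0 0.5 0"

```text
time: 11.95
tool_pos: [0.5009, 0.1783, 0.1439]
tool_rot: [-0.001, 0.969, 0.246, -0.001]
contact_force: [-0.9, -0.5, -1.3]
gripper_width: 0.179
```

```bash
python3 - <<'E'
from m import *
go(.5003,.178,.1424,21)
E
```

```text
t 11.95 tcp [0.5009 0.1783 0.1439] xang 28.47 tilt [-0.0018  0.0016 -1.    ] shift [-0.7  0.   1.5] turn 7.47 F [-0.91 -0.48 -1.27] T [ 0.073  0.073 -0.004] g 0.179
```

Call:
step_arm --pt "-0.3 0 0.5 0" --pt "-0.3 0 0.5 0"

```text
time: 12.15
tool_pos: [0.5008, 0.1784, 0.1436]
tool_rot: [-0.001, 0.969, 0.246, -0.0]
contact_force: [-0.4, 1.4, -0.7]
gripper_width: 0.179
```

Call:
step_arm --pt "0 0 0 0" --pt "0 0 0 0"

```text
time: 12.35
tool_pos: [0.5007, 0.1785, 0.1437]
tool_rot: [-0.001, 0.969, 0.246, -0.0]
contact_force: [-0.4, 0.5, -1.6]
gripper_width: 0.186
```

Resting lightly (about 1.5–2 N on the spindle). Now turning slowly.

Call:
step_arm --pt "0 0 0.4 1" --pt "0 0 0.4 1" --pt "0 0 0.4 1" --pt "0 0 0.4 1"

```text
time: 12.75
tool_pos: [0.5006, 0.1787, 0.1426]
tool_rot: [-0.002, 0.978, 0.209, -0.0]
contact_force: [-0.6, 2.0, -2.3]
gripper_width: 0.177
```

```bash
python3 - <<'E'
from m import *
go(.5003,.178,.1424,21)
E
```

```text
t 12.75 tcp [0.5006 0.1787 0.1426] xang 24.16 tilt [-0.0012  0.0033 -1.    ] shift [-0.6  0.5  0.2] turn 3.16 F [-0.63  2.01 -2.32] T [ 0.385  0.082 -0.046] g 0.177
```

Call:
step_arm --pt "0 0 0.6 1" --pt "0 -0.3 0.6 1" --pt "0 0 0.6 1" --pt "0 0 0.6 0"

```text
time: 13.15
tool_pos: [0.5002, 0.179, 0.139]
tool_rot: [-0.002, 0.983, 0.181, -0.0]
contact_force: [-0.6, 0.8, -1.7]
gripper_width: 0.181
```

```bash
python3 - <<'E'
from m import *
go(.5003,.178,.1424,21)
E
```

```text
t 13.15 tcp [0.5002 0.179  0.139 ] xang 20.85 tilt [-0.0015  0.0032 -1.    ] shift [-0.3  0.9 -3.4] turn -0.15 F [-0.6   0.83 -1.72] T [0.077 0.095 0.041] g 0.181
```

It's entering the square (z has dropped below the resting height). Lowering further.

Call:
step_arm --pt "0 0 1 0" --pt "0 0 1 0" --pt "0 0 1 0"

```text
time: 13.45
tool_pos: [0.5002, 0.179, 0.1356]
tool_rot: [-0.002, 0.984, 0.181, -0.001]
contact_force: [0.2, 0.3, -2.6]
gripper_width: 0.175
```

Call:
step_arm --pt "0 0 1 0" --pt "0 0 1 0"

```text
time: 13.65
tool_pos: [0.5002, 0.179, 0.1333]
tool_rot: [-0.002, 0.984, 0.181, -0.001]
contact_force: [0.0, 1.6, -2.1]
gripper_width: 0.175
```

```bash
python3 - <<'E'
from m import *
go(.5003,.178,.1317,21)
E
```

```text
t 13.65 tcp [0.5002 0.179  0.1333] xang 20.84 tilt [-0.0017  0.0033 -1.    ] shift [-0.3  1.   1.6] turn -0.16 F [ 0.02  1.6  -2.13] T [0.18  0.053 0.013] g 0.175
```

Call:
step_arm --pt "0 0 0.6 0" --pt "0 0 0.6 0"

```text
time: 13.85
tool_pos: [0.5002, 0.179, 0.132]
tool_rot: [-0.002, 0.984, 0.181, -0.001]
contact_force: [-0.1, -0.0, -2.9]
gripper_width: 0.176
```

Call:
step_arm --pt "0 0 0.6 0" --pt "0 0 0.5 0"

```text
time: 14.05
tool_pos: [0.5002, 0.179, 0.1308]
tool_rot: [-0.002, 0.984, 0.181, -0.001]
contact_force: [-1.2, 1.2, -2.0]
gripper_width: 0.177
```

```bash
python3 - <<'E'
from m import *
go(.5003,.178,.1317,21)
E
```

```text
t 14.05 tcp [0.5002 0.179  0.1308] xang 20.84 tilt [-0.0016  0.0033 -1.    ] shift [-0.3  1.  -0.9] turn -0.16 F [-1.18  1.17 -2.01] T [ 0.191  0.069 -0.057] g 0.177
```

Call:
step_arm --pt "0 0 0.4 0" --pt "0 0 0.4 0"

```text
time: 14.25
tool_pos: [0.5002, 0.1791, 0.1302]
tool_rot: [-0.002, 0.984, 0.181, -0.001]
contact_force: [-2.2, 0.7, 0.9]
gripper_width: 0.179
```

Call:
step_arm --pt "0 0 0.3 0" --pt "0 0 0.3 0"

```text
time: 14.45
tool_pos: [0.5002, 0.1791, 0.1302]
tool_rot: [-0.002, 0.983, 0.181, -0.001]
contact_force: [-1.8, 0.4, 0.8]
gripper_width: 0.174
```

```bash
python3 - <<'E'
from m import *
go(.5003,.178,.1317,21)
s=state()["tool_pos"];car(s[2]-.0464+.034,"side","s5",s[:2])
E
```

```text
t 14.45 tcp [0.5002 0.1791 0.1302] xang 20.85 tilt [-0.0019  0.0032 -1.    ] shift [-0.3  1.1 -1.5] turn -0.15 F [-1.81  0.44  0.81] T [ 0.021  0.355 -0.025] g 0.174
side 9 ctr [500.4 179.2] res [ 0.7 -0.1  0.2 -0.4 -0.5 -1.9  0.1  0.   1.5] phase+15 [21.2 21.7 21.3 21.3 21.6 25.4 21.1 20.7 20.1]
```

Seated: the TCP stops at 0.1302 (expected 0.1304) with the weight off the wrist. Releasing.

Call:
step_arm --pt "0 0 0 0" --pt "0 0 0 0" --pt "0 0 0 0" --pt "0 0 0 0" --pt "0 0 0 0" --pt "0 0 0 0" --claw 70

```text
time: 15.1
tool_pos: [0.5021, 0.1788, 0.1317]
tool_rot: [-0.001, 0.984, 0.181, 0.002]
contact_force: [-0.1, 0.3, 0.0]
gripper_width: 0.704
```

Call:
step_arm --pt "0 0 -2 0" --pt "0 0 -5 0" --pt "0 0 -10 0" --pt "0 0 -15 0" --pt "0 0 -20 0" --pt "0 0 -20 0" --pt "0 0 -20 0" --pt "0 0 -10 0"

```text
time: 15.9
tool_pos: [0.5017, 0.1785, 0.2424]
tool_rot: [-0.001, 0.984, 0.181, 0.002]
contact_force: [1.1, -0.5, 0.2]
gripper_width: 0.696
```

Call:
step_arm --pt "0 0 -5 0" --pt "0 0 -2 0" --pt "0 0 0 0" --pt "0 0 0 0" --pt "0 0 0 0" --pt "0 0 0 0"

```text
time: 16.5
tool_pos: [0.5013, 0.1784, 0.25]
tool_rot: [-0.001, 0.983, 0.181, 0.002]
contact_force: [0.5, 0.5, 0.6]
gripper_width: 0.696
```

```bash
python3 - <<'E'
from m import *
go(.5003,.178,.25,21)
car(.118,"side","s6",(.5,.178))
p=cv2.imread("pics/s6.png");W=cloud("side",grab_frame("side")[1])
uv=proj("side",[[.5,.178,.1]])[0].astype(int);I=p.astype(int)
m=np.zeros((480,640),bool);m[uv[1]-60:uv[1]+40,uv[0]-50:uv[0]+50]=1
b=m&(I[...,0]>I[...,2]+60)&(W[...,2]>.155);print("handle top",b.sum(),np.nanmedian(W[b],0))
d=W[m&(abs(W[...,2]-.114)<.008)&(I.max(-1)<170)];A=np.c_[d[:,:2],np.ones(len(d))];c=np.linalg.lstsq(A,d[:,2],rcond=None)[0];print("rack top slope",c[:2].round(3),"z",(c@[.5,.178,1]).round(4))
cv2.imwrite("pics/m6.png",cv2.resize(p[100:480,170:510],(716,800*0+596)))
E
```

```text
t 16.5 tcp [0.5013 0.1784 0.25  ] xang 20.85 tilt [ 0.0044  0.0029 -1.    ] shift [-1.1 -0.  -0. ] turn -0.15 F [0.46 0.5  0.65] T [-0.005  0.007  0.038] g 0.696
side 10 ctr [499.8 180.1] res [-0.3 -0.1  0.7  0.1  0.3  0.1 -0.4  0.2  0.1  0.1] phase+15 [20.2 21.2 21.2 20.9 21.7 21.  21.4 20.5 20.6 21. ]
handle top 407 [0.49913754 0.18327953 0.16831979]
rack top slope [ 0.003 -0.004] z 0.1142
```

View pics/m6.png

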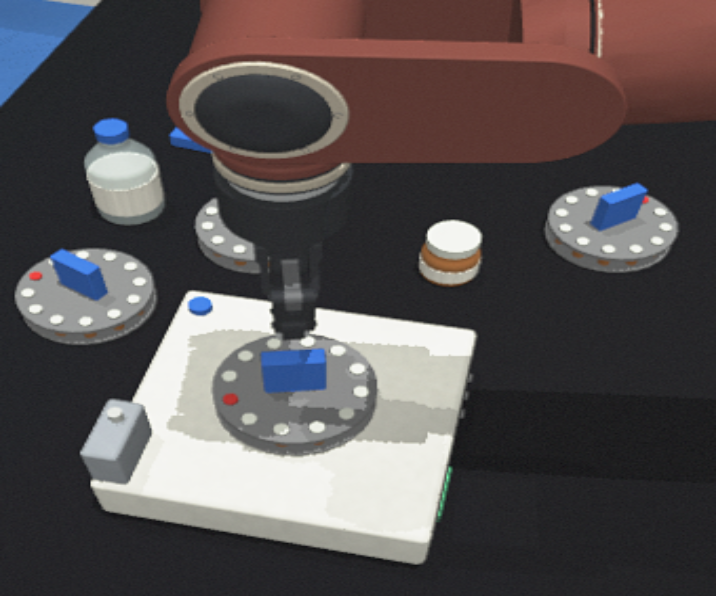

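The carousel sits flat and home: rack top at z = 0.1142 (home is 0.114), slope about 0.005, handle free and the gripper well clear. The bottle and jar look undisturbed.

```bash
python3 -c "
from plant import *
print(job_done(),state()['time'])"
```

```text
the job is handed in; nothing more can be done
the job is handed in; nothing more can be done
```

The carousel farthest to the robot's right is now on the autosampler's spindle, home on the seating disc and released, and I've handed the job in.

I gripped it by the blue handle, lifted it over the sampler and rested it about 8° out of line with the square. I then turned it slowly to about 21° in the world frame, where it dropped, and lowered it home.

**Last checks:**
- **Height:** the rack top measured z = 0.1142 m (0.114 is home).
- **Level:** the slope was about 0.005 rad.
- **Centre:** the side camera put it at (0.4998, 0.180), about 2 mm from my spindle estimate of (0.500, 0.178). That is within the camera's calibration error.
- **Force:** the readings I took during seating showed only a few newtons at the wrist, far below 40 N.
- **Release:** the fingers are open and the TCP is 12 cm above the release height.

**Disagreements and gaps:**
- The handle-top depth from the side view read y = 0.183 m, about 3 mm more than the centre from the caps. I put this down to the side face being in view.
- The top camera was blocked by the arm at the fit, so the final checks rest on the side camera and the arm's own readings.
- The bottle and jar look unmoved in the last picture. The vial rack was mostly hidden, but nothing went near it.
- The hand-in gave no verdict, and the run stood at 16.5 s at the last reading before it.

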